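Hold a craft wind vane level over its pivot stand

TASK

Draw the wooden wind vane out along the table, without lifting it, until all of it is clear of the low shelf it is stored under. Then pick it up at its balance point, near the heavy metal nose, and hold it level and still about 3 cm above the fork of the pivot stand, balance point over the middle of the fork and beam in line with the fork's slot (nose either way), not touching the stand, so that I can fit the pivot pin. Finish while holding it there, and leave the other things on the table where they are.

Things in the scene. Friction and masses are not known exactly. Their poses are not given: they have to be found in the camera images.
- vane: Loose wind vane, about 0.18 kg, 260 mm long along x; origin at mid-length at table level, z up. Tail fin: upright plywood plate 8 mm thick (y), z 0 to 70 mm, x -130 to -60. Wooden beam 16 mm wide, z 9 to 25, x -60 to 114. Dark steel nose block x 114 to 130, 32 mm wide, 34 high. Balances at x = 75. Starts nose-first under the low shelf, roughly along the shelf's x, fin outside.
- vane_balance (a point): Balance point of the vane: on the beam's centre line, x = +75 in the vane's frame, 17 mm above its underside; it has the vane's axes. The fingers should finish gripping the beam here.
- vane_nose (a point): Front tip of the nose, x = +130 in the vane's frame, 17 mm above its underside.
- riser: Low fixed dark-wood shelf on the table, open front and back: board 120 mm deep (x), 240 mm wide (y), underside 60 and top 75 mm above the table, on two side walls 15 mm thick, 210 mm apart. Origin at table level below the board's centre; front edge at x = -60; the vane comes out towards its -x.
- stand: Fixed pivot stand: wooden foot 110 x 90 x 18 mm, 28 mm square column, and a steel fork on top. Origin at the centre of the foot's underside; the fork's slot runs along its x axis.
- stand_fork (a point): Middle of the fork at the height of its top edges, 120 mm above the table. Two steel cheeks, each 40 mm long (x), 8 mm thick and 32 mm high, leave a slot 32 mm wide (y) that runs along x; 48 mm overall across y.
- fibre_bowl: Bystander: upturned brown fibre bowl, 94 mm across at its rim, 50 mm high, on top of the low shelf. Origin under its centre.
- bead_jar: Bystander: small clear jar, 44 mm across, 50 mm high, on top of the low shelf. Origin under its centre.
- paint_bottle: Bystander: orange paint bottle, 38 mm across, 115 mm high, standing on the table. Origin under its centre.
- brush: Bystander: paint brush 170 mm long lying on the table along its x axis.
- water_cup: Bystander: white cup without handle, 72 mm across, 85 mm high. Origin under its centre.
Not all that is in view belongs to the job. Leave any turquoise look-alike of the stand alone.

How it is judged:
By the outcome, as a careful person would: the job done as asked, in the order asked, and still so for the second after the job is handed in, while the arm keeps its last pose, push and grip.
It also fails if it takes over 58 s, if anything falls off the work surface, if the arm or the gripper's body presses on something with over 40 N, if the wrist force passes 120 N, or if a joint passes its speed limit or range.

ROBOT

A 6-joint arm with a two-finger parallel gripper is mounted at the origin on the work surface. World frame = base frame: x ahead of the robot, y to its left, z up, the work surface at z = 0. Lengths are in m, angles in rad, forces in N, time in s.
With the tool pointing down it reaches from about 0.375 to 0.825 m from the base axis. Payload 5.5 kg.
Tool frame: the origin (TCP) lies at the very end of the fingers, on their centre line; the grasp point (between the pads) lies pinch_z behind it (pinch_z is the distance from the TCP to the grasp point, in m); z points along the fingers, y is the line along which they close (so a half turn about z gives the same grasp; the last joint's range is limited). The gripper opens to 85 mm and grips with 20 to 120 N. Pads are 22 mm wide; open, the fingers measure 114 mm over their backs; the gripper's body (76 mm by 85 mm) begins 54 mm behind the grasp point. The pads swing forward as they close: fully open they stand 13 mm farther back than shut.
Start: joints at [0, 0.314, -0.047, 1.21, 0, 1.571], TCP at [0.6, -0, 0.231] pointing down, gripper open.
Joint ranges: [-2.67, 2.67], [-0.69, 1.73], [-1.03, 1.25], [-2.08, 2.16], [-1.42, 1.45], [-3.14, 3.14]. Speed limits (rad/s): [2.39, 2.39, 3.01, 3.14, 3.14, 3.14].

INTERFACE

Orientations are given as a unit quaternion [x, y, z, w].
In Python, from rig import state, grab_frame, get_calibration, finish_job, pinch_z gives the robot as it stands.
- The arm moves only by the tool nudge_tcp, called as name([rows], argument=value, ...), one row to a line, values as JSON. Schema: {"type":"object","properties":{"offsets":{"type":"array","items":{"type":"array","items":{"type":"array","items":{"type":"number"},"minItems":5,"maxItems":5},"minItems":1,"maxItems":12},"minItems":1,"maxItems":1},"only":{"type":"string"},"quiet":{"type":"boolean"},"lines":{"type":"string"}},"required":["offsets"],"additionalProperties":false}. offsets is a list that holds a single list of rows (three levels of brackets), with 1 to 12 rows, each of 5 numbers: the opening from 0.0 (shut) to 1.0 (fully open), then dx, dy, dz in m, then a turn about the tool's z in rad; each row is the pose to reach, as a shift and turn from the pose commanded when the call began, along the tool's axes at that moment; what a row does not reach only later rows make up. A row lasts 1/10 s, in which the tool goes at most 0.05 m and 0.15 rad, less where a joint would pass 70% of its speed; a pose out of reach is approached as far as the arm can. The fingers move at their own pace and stop on an object; the grip force is fixed at half the most. Time passes only in rows, so rows that do not move let the fingers close. The tool returns the time, the measured TCP pose, the force, the opening and the grip force at its end. only (a regular expression) keeps the lines of the reply that match it, lines (a string "A,B") keeps lines A to B, and quiet returns only ok. Input that does not fit is refused with a message, and nothing moves.
- state(): the state, without advancing time (a new reading comes with each control period).
- grab_frame(name): name is "scene" or "side" or "wrist"; returns the picture (480x640x3 uint8, red, green, blue); there is no depth.
- get_calibration(name): a dict with "mtx" (3x3 intrinsics, pixels), "pose" (4x4, takes a point from camera to world coordinates). Camera axes: x right, y up, looking along -z (the intrinsics and any distortion apply to the point x, -y, -z); pixel columns grow to the right and rows downward; lengths in m; the calibration is good to about 2 mm. A picture is of the moment at which its call begins: read the wrist's pose just before it. get_calibration takes no time and is no camera call; for the wrist camera it gives the pose at the moment of the call.
- finish_job(): hands the job in; it is judged then, once.
The state is a dict: "time": time; "qpos": joint angles; "dq": joint speeds; "joint_efforts": joint torques, N m; "tool_pos": TCP position; "ee_rot": TCP orientation; "wrist_force": force on the tool from outside, world axes, zero at the start; "wrist_torque": the same for the moment, N m; "gripper_width": opening from 0.0 (shut) to 1.0 (fully open); "grip_force": force on a finger pad.
Only numpy, scipy, OpenCV 4.12 (cv2) and the standard library are available. Lean on these libraries where they do the work, as an engineer would, in place of code of your own. Each camera call takes 0.05 s, during which the arm holds its last target. There are 200 camera calls.

## Working session

There is one attempt and no reset: what is moved stays moved. The work goes in short steps, Python scripts to look and compute and a tool call to move; the robot and the scene stay as the last step left them, time stands still between calls to the robot, and variables do not carry over. Pictures are saved under pics/ and viewed, at most 10 in all, crops included, and the job is handed in when it is done.

```bash
mkdir -p pics; python3 - <<'E'
from rig import *
import cv2,numpy as np
np.set_printoptions(precision=4,suppress=True)
print(state(),pinch_z if not callable(pinch_z) else pinch_z())
for n in("scene","side"):
    cv2.imwrite(f"pics/{n}0.png",cv2.cvtColor(grab_frame(n),cv2.COLOR_RGB2BGR)); print(get_calibration(n))
E
```

```text
{'time': 0.0, 'qpos': array([ 0.    ,  0.3142, -0.0481,  1.2102,  0.    ,  1.5708]), 'dq': array([ 0.0012,  0.0017,  0.0021,  0.0008, -0.0022, -0.0001]), 'joint_efforts': array([  0.0017, -53.9594,  33.9749,   0.0195,   0.0001,   0.0001]), 'tool_pos': array([0.5994, 0.    , 0.2304]), 'ee_rot': array([ 0.7071,  0.7071, -0.0006, -0.0006]), 'wrist_force': array([-0.6762,  0.2379,  0.2418]), 'wrist_torque': array([-0.0143, -0.0013, -0.0295]), 'grip_force': 0.0, 'gripper_width': 0.9999447048204183} 0.0187
{'mtx': array([[460.8762,   0.    , 323.4955],
       [  0.    , 460.8762, 240.1906],
       [  0.    ,   0.    ,   1.    ]]), 'pose': array([[-0.6858, -0.473 ,  0.5531,  1.1179],
       [ 0.7276, -0.4628,  0.5065,  0.497 ],
       [ 0.0164,  0.7497,  0.6615,  0.8022],
       [ 0.    ,  0.    ,  0.    ,  1.    ]])}
{'mtx': array([[470.5092,   0.    , 320.8147],
       [  0.    , 470.5092, 244.8075],
       [  0.    ,   0.    ,   1.    ]]), 'pose': array([[ 0.8787,  0.3423, -0.3327,  0.1145],
       [-0.477 ,  0.6025, -0.6399, -0.8281],
       [-0.0186,  0.721 ,  0.6927,  0.9797],
       [ 0.    ,  0.    ,  0.    ,  1.    ]])}
```

View pics/scene0.png

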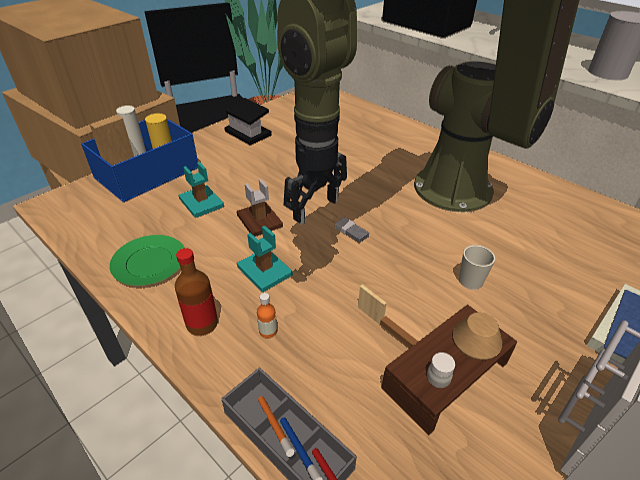

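View pics/side0.png

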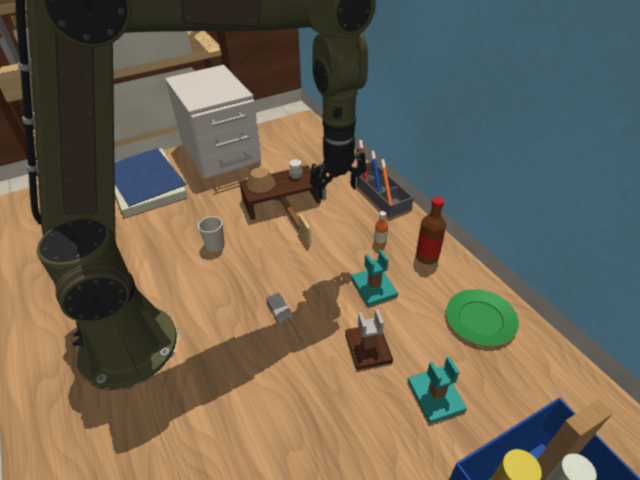

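The scene view shows the vane, with its fin at scene (372,303) and side (304,230) and its beam running under the shelf at scene (450,365). There are three stand-like objects: turquoise at scene (200,190), turquoise at (265,260), and dark wood with a steel fork at (260,208), which is side (370,340). Only the third, with its wooden foot and steel fork, fits the description. I'll confirm it in a crop.

```bash
python3 - <<'E'
import cv2,numpy as np
s=cv2.imread("pics/scene0.png");d=cv2.imread("pics/side0.png")
f=lambda im,x,y,w,h,k:cv2.resize(im[y:y+h,x:x+w],None,fx=k,fy=k,interpolation=cv2.INTER_CUBIC)
cv2.imwrite("pics/stand.png",np.hstack([f(s,225,170,66,75,6),f(d,335,300,66,75,6)]))
cv2.imwrite("pics/vane.png",np.hstack([f(s,345,275,100,140,4),f(d,235,160,100,140,4)]))
E
```

```text
(no output)
```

View pics/stand.png

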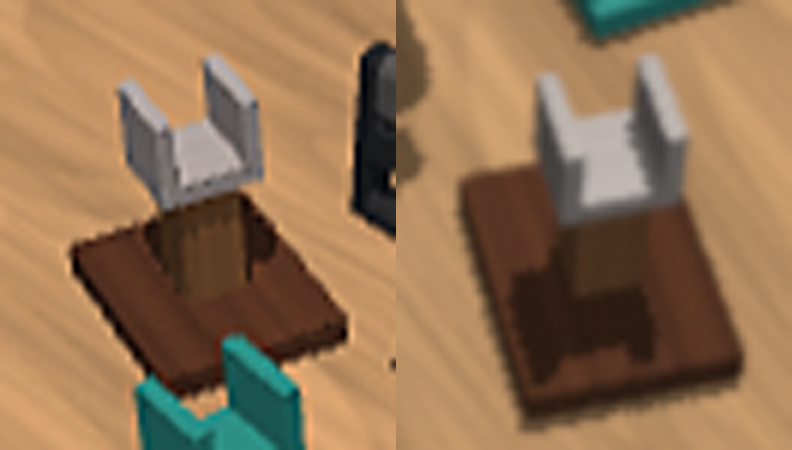

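View pics/vane.png

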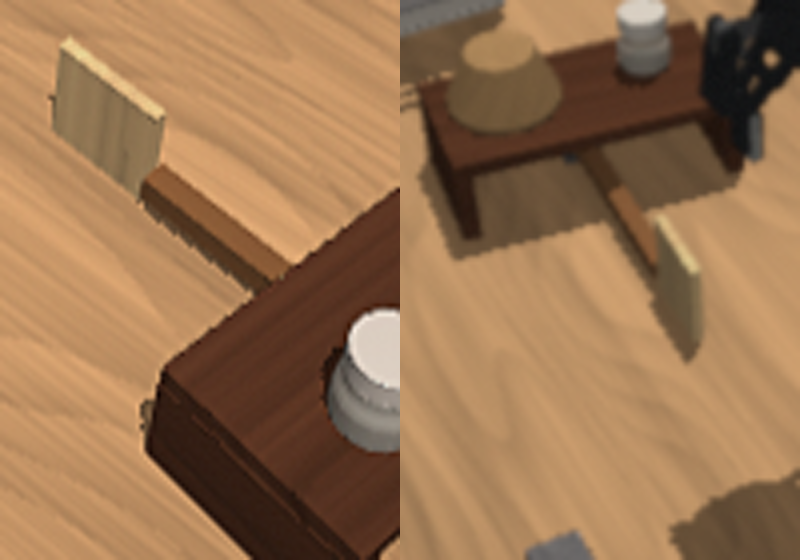

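The crops confirm the dark-wood stand with the steel fork, cheek-top centre at scene (257,186) and side (371,318). The fin's top edge runs from scene (361.5,285.5) to (385,304), and the beam is visible up to the shelf edge.

```bash
cat > h.py <<'E'
from rig import *
import numpy as np
np.set_printoptions(precision=4,suppress=True)
def on(n,uv,z,cal=None):
    c=cal or get_calibration(n);M=c["mtx"];P=c["pose"]
    d=P[:3,:3]@np.array([(uv[0]-M[0,2])/M[0,0],-(uv[1]-M[1,2])/M[1,1],-1]);o=P[:3,3]
    return (o+d*(z-o[2])/d[2])[:2]
def px(n,p,cal=None):
    c=cal or get_calibration(n);M=c["mtx"];P=c["pose"]
    q=P[:3,:3].T@(np.array(p)-P[:3,3]);return M[:2,:2]@np.array([q[0]/-q[2],-q[1]/-q[2]])+M[:2,2]
E
python3 - <<'E'
from h import *
A=np.array
sc=lambda p:(225+p[0]/6,170+p[1]/6); sd=lambda p:(335+(p[0]-396)/6,300+p[1]/6)
vc=lambda p:(345+p[0]/4,275+p[1]/4); vd=lambda p:(235+(p[0]-400)/4,160+p[1]/4)
for n,f,P in(("scene",sc,[(127,88),(167,128),(213,62),(256,103)]),("side",sd,[(545,80),(573,152),(650,62),(680,134)])):
    Q=[on(n,f(p),.12) for p in P]; print("fork",n,np.mean(Q,0),Q)
    d=Q[1]-Q[0]+Q[3]-Q[2]; e=Q[2]-Q[0]+Q[3]-Q[1]; print(" slot yaw",np.degrees(np.arctan2(d[1],d[0])),"cross",np.degrees(np.arctan2(e[1],e[0])))
for n,f,P in(("scene",vc,[(66,42,.07),(160,116,.07),(153,177,.025),(283,270,.025)]),("side",vd,[(696,271,.07),(660,218,.07),(640,240,.025),(590,155,.025)])):
    Q=[on(n,f(p[:2]),p[2]) for p in P]; print("vane",n,Q)
    for a,b in((0,1),(2,3)): d=Q[b]-Q[a];print(np.degrees(np.arctan2(d[1],d[0])),np.hypot(*d))
print("riser",[on("scene",p,.075) for p in((386,366),(433,418),(516,342),(447,306))])
print("riser side",[on("side",vd(p),.075) for p in((420,85),(465,165),(695,22))])
print("bottle/cup/brush",on("side",(381,245),0),on("side",(212,245),0),on("side",(270,300),0),on("scene",(267,333),0),on("scene",(476,283),0),on("scene",(365,237),0),on("scene",(297,278),0))
print("turq",on("scene",(265,268),0),on("scene",(201,203),0))
E
```

```text
fork scene [ 0.5138 -0.293 ] [array([ 0.5296, -0.3164]), array([ 0.5367, -0.2816]), array([ 0.4907, -0.3053]), array([ 0.4982, -0.2687])]
 slot yaw 78.4706360686872 cross 162.74730496667559
fork side [ 0.5125 -0.2998] [array([ 0.4971, -0.2768]), array([ 0.4884, -0.3104]), array([ 0.5367, -0.2891]), array([ 0.5277, -0.323 ])]
 slot yaw -104.68790576279667 cross -17.513755892370533
vane scene [array([0.5561, 0.0969]), array([0.5623, 0.1657]), array([0.5648, 0.1688]), array([0.5663, 0.2537])]
84.84266635693967 0.06903806892792394
88.98615190377558 0.08496215376224857
vane side [array([0.5557, 0.092 ]), array([0.5597, 0.1582]), array([0.5564, 0.1911]), array([0.5678, 0.3067])]
86.5279513092598 0.06634601184354907
84.36687182344392 0.11620099403433766
riser [array([0.6828, 0.2601]), array([0.7082, 0.3779]), array([0.4663, 0.408 ]), array([0.481 , 0.2634])]
riser side [array([0.4629, 0.3991]), array([0.4549, 0.2841]), array([0.6977, 0.3666])]
bottle/cup/brush [ 0.7414 -0.0129] [0.2985 0.2387] [ 0.3643 -0.0437] [0.7498 0.0021] [0.3043 0.2508] [ 0.3607 -0.0471] [ 0.5918 -0.0685]
turq [ 0.6228 -0.1491] [ 0.576  -0.4799]
```

nudge_tcp([
  [[1, 0.032, -0.01, 0.02, 0.02], [1, 0.064, -0.02, 0.04, 0.04], [1, 0.096, -0.03, 0.06, 0.055], [1, 0.128, -0.04, 0.08, 0.055], [1, 0.128, -0.04, 0.11, 0.055], [1, 0.128, -0.04, 0.14, 0.055], [1, 0.128, -0.04, 0.14, 0.055]],
])

```text
time: 0.8
tool_pos: [0.5561, 0.1276, 0.0871]
ee_rot: [0.726, 0.688, -0.003, -0.002]
wrist_force: [-0.4, -1.3, -0.7]
gripper_width: 1.0
grip_force: 0.0
```

```bash
python3 - <<'E'
from h import *
import cv2
c=get_calibration("wrist");f=grab_frame("wrist");cv2.imwrite("pics/w1.png",f[:,:,::-1]);np.savez("w1.npz",**c)
print(px("wrist",[.5595,.162,.07],c),px("wrist",[.556,.0945,.07],c))
E
```

```text
[318.8834 210.9108] [318.7436 340.1465]
```

View pics/w1.png

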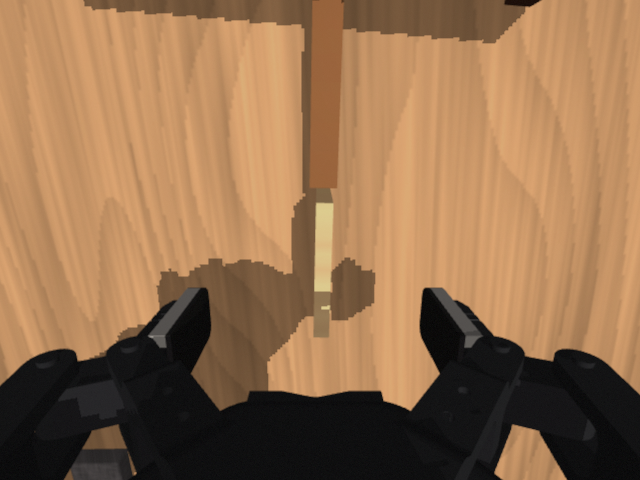

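The wrist view shows the fin's top strip from (324,203) to (321,337). The beam centre line runs from (324,187) up to (328,0).

```bash
python3 - <<'E'
from h import *
z=np.load("w1.npz");c={k:z[k] for k in z}
Q=[on("",p,h,c) for p,h in(((324,203),.07),((321.5,337),.07),((324,187),.025),((328,1),.025))]
print(Q)
for a,b in((1,0),(2,3)): d=Q[b]-Q[a];print(np.degrees(np.arctan2(d[1],d[0])),np.hypot(*d))
print(state()["tool_pos"])
E
```

```text
[array([0.562 , 0.1656]), array([0.5575, 0.0963]), array([0.5628, 0.1662]), array([0.5692, 0.2605])]
86.26495825131923 0.06946040011268863
86.08916010782956 0.0945231511941381
[0.5578 0.1276 0.0894]
```

nudge_tcp([
  [[1, 0.003, 0.002, 0.03, 0.011], [1, 0.003, 0.002, 0.057, 0.011], [1, 0.003, 0.002, 0.057, 0.011], [0, 0.003, 0.002, 0.057, 0.011], [0, 0.003, 0.002, 0.057, 0.011], [0, 0.003, 0.002, 0.057, 0.011], [0, 0.003, 0.002, 0.057, 0.011], [0, 0.003, 0.002, 0.057, 0.011], [0, 0.003, 0.002, 0.057, 0.011], [0, 0.003, 0.002, 0.057, 0.011]],
])

```text
time: 1.85
tool_pos: [0.5624, 0.131, 0.0349]
ee_rot: [0.73, 0.683, 0.0, 0.0]
wrist_force: [-1.6, -0.6, 6.1]
gripper_width: 0.083
grip_force: 59.1
```

nudge_tcp([
  [[0, -0.01, 0, 0, 0], [0, -0.025, 0, 0, 0], [0, -0.04, 0, 0, 0], [0, -0.06, 0, 0, 0], [0, -0.08, 0, 0, 0], [0, -0.1, 0, 0, 0], [0, -0.12, 0, 0, 0], [0, -0.14, 0, 0, 0], [0, -0.155, 0, 0, 0], [0, -0.165, 0, 0, 0], [0, -0.165, 0, 0, 0], [0, -0.165, 0, 0, 0]],
])

```text
time: 3.05
tool_pos: [0.5515, -0.036, 0.0349]
ee_rot: [0.731, 0.683, -0.001, 0.001]
wrist_force: [-0.5, -3.3, 6.9]
gripper_width: 0.083
grip_force: 60.2
```

```bash
python3 - <<'E'
from h import *
import cv2
f=grab_frame("scene");print(state()["tool_pos"],state()["wrist_force"])
cv2.imwrite("pics/s2.png",cv2.resize(f[200:440,290:540,::-1],None,fx=2.4,fy=2.4,interpolation=cv2.INTER_CUBIC))
E
```

```text
[ 0.5515 -0.036   0.0349] [-0.5441 -3.437   7.0295]
```

View pics/s2.png

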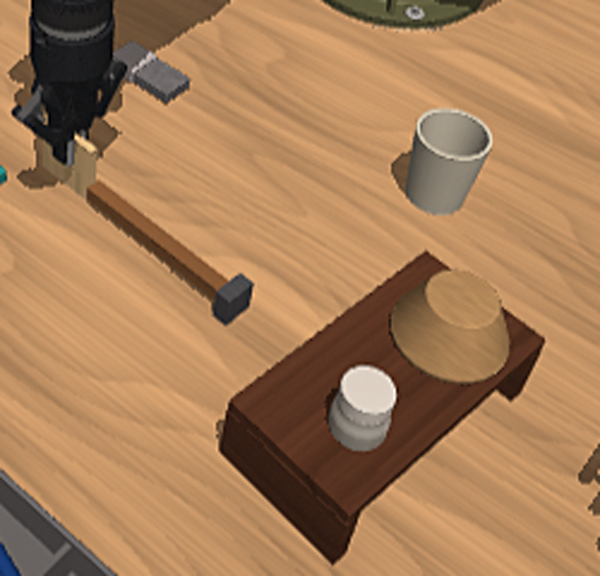

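The nose block, at crop (233,298), is now several centimetres clear of the shelf's front edge. The shelf items haven't moved. Next: release, rise, move over the balance point and look.

nudge_tcp([
  [[1, 0, 0, 0, 0], [1, 0, 0, 0, 0], [1, 0, 0, 0, 0], [1, 0, 0, 0, 0], [1, 0, 0, -0.03, 0], [1, 0, 0, -0.07, 0], [1, 0, 0, -0.1, 0], [1, 0.045, 0, -0.1, 0], [1, 0.09, 0, -0.1, 0], [1, 0.13, 0, -0.1, 0], [1, 0.165, 0, -0.1, 0], [1, 0.165, 0, -0.1, 0]],
])

```text
time: 4.3
tool_pos: [0.5622, 0.1349, 0.1341]
ee_rot: [0.728, 0.685, 0.001, -0.0]
wrist_force: [0.3, -0.3, -0.2]
gripper_width: 0.999
grip_force: 0.0
```

```bash
python3 - <<'E'
from h import *
import cv2
c=get_calibration("wrist");s=state();f=grab_frame("wrist");cv2.imwrite("pics/w2.png",f[:,:,::-1]);np.savez("w2.npz",**c)
print(s["tool_pos"],c["pose"][:3,3],px("",[.56,.1357,.025],c))
E
```

```text
[0.5622 0.1349 0.1341] [0.5662 0.2035 0.2764] [312.0967 229.7095]
```

View pics/w2.png

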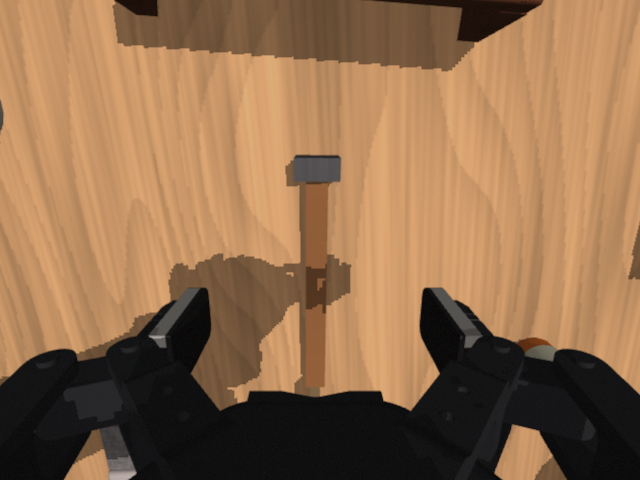

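The nose block's top face spans (317.5,157) to (317,182), and the beam centre line runs (316.5,190) to (315,385).

```bash
python3 - <<'E'
from h import *
z=np.load("w2.npz");c={k:z[k] for k in z}
Q=[on("",p,h,c) for p,h in(((317.5,157),.034),((317,182.5),.034),((316.3,190),.025),((314.8,385),.025))]
print(Q)
d=Q[2]-Q[3];u=d/np.hypot(*d);yaw=np.arctan2(u[1],u[0]);print(np.degrees(yaw))
m=(Q[0]+Q[1])/2; print("nose len",np.hypot(*(Q[0]-Q[1])))
b=m-u*.047; b2=Q[3]+u*((m-Q[3])@u-.047); b3=Q[3]+u*.135
s=state();from scipy.spatial.transform import Rotation as R
T=R.from_quat(s["ee_rot"]).as_matrix();print("tool yaw",np.degrees(np.arctan2(T[1,0],T[0,0])))
print("balance",b,b2,b3,"shift tool",T[:2,:2].T@(b2-s["tool_pos"][:2]),s["tool_pos"])
E
```

```text
[array([0.567 , 0.1885]), array([0.5657, 0.1714]), array([0.5648, 0.1649]), array([0.5538, 0.0008])]
86.1553465319325
nose len 0.017132480319278578
tool yaw 86.429858306228
balance [0.5632 0.133 ] [0.5627 0.1331] [0.5629 0.1355] shift tool [0.0003 0.0007] [0.562  0.1328 0.134 ]
```

nudge_tcp([
  [[0.6, 0.001, 0.001, 0.04, 0], [0.6, 0.001, 0.001, 0.08, 0], [0.6, 0.001, 0.001, 0.11, 0], [0.6, 0.001, 0.001, 0.13, 0], [0.6, 0.001, 0.001, 0.13, 0], [0, 0.001, 0.001, 0.13, 0], [0, 0.001, 0.001, 0.13, 0], [0, 0.001, 0.001, 0.13, 0], [0, 0.001, 0.001, 0.13, 0], [0, 0.001, 0.001, 0.13, 0], [0, 0.001, 0.001, 0.13, 0]],
])

```text
time: 5.45
tool_pos: [0.5647, 0.1319, 0.0061]
ee_rot: [0.73, 0.683, 0.001, 0.001]
wrist_force: [-0.1, -1.0, 7.4]
gripper_width: 0.169
grip_force: 59.8
```

nudge_tcp([
  [[0, 0, 0, -0.01, 0], [0, 0, 0, -0.025, 0], [0, 0, 0, -0.05, 0], [0, 0, 0, -0.08, 0], [0, 0, 0, -0.11, 0], [0, 0, 0, -0.14, 0], [0, 0, 0, -0.17, 0], [0, 0, 0, -0.19, 0], [0, 0, 0, -0.2, 0], [0, 0, 0, -0.2, 0], [0, 0, 0, -0.2, 0], [0, 0, 0, -0.2, 0]],
])

```text
time: 6.65
tool_pos: [0.5622, 0.1316, 0.2028]
ee_rot: [0.73, 0.683, -0.001, -0.001]
wrist_force: [0.2, -0.6, -1.8]
gripper_width: 0.172
grip_force: 58.8
```

```bash
python3 - <<'E'
from h import *
from scipy.spatial.transform import Rotation as R
P=[];Y=[]
s=state();T=R.from_quat(s["ee_rot"]).as_matrix();p=s["tool_pos"];print(p,s["wrist_force"],s["wrist_torque"])
d=np.array([.513,-.2965])-p[:2];y=np.degrees(np.arctan2(T[1,0],T[0,0]));print("yaw",y,"tool shift",T[:2,:2].T@d,"turn",np.radians(y-75))
E
```

```text
[0.5622 0.1316 0.2028] [ 0.1959 -0.6355 -1.8294] [ 0.0082 -0.0133 -0.0003]
yaw 86.22172541108678 tool shift [-0.4304 -0.0209] turn 0.1958560561781785
```

nudge_tcp([
  [[0, -0.015, -0.001, 0, 0.01], [0, -0.04, -0.002, 0, 0.02], [0, -0.075, -0.004, 0, 0.04], [0, -0.115, -0.006, 0, 0.06], [0, -0.155, -0.008, 0, 0.08], [0, -0.195, -0.01, 0, 0.1], [0, -0.235, -0.012, 0, 0.12], [0, -0.275, -0.014, 0, 0.14], [0, -0.315, -0.016, 0, 0.16], [0, -0.35, -0.018, 0, 0.18], [0, -0.38, -0.02, 0, 0.19], [0, -0.4, -0.021, 0, 0.2]],
])

```text
time: 7.85
tool_pos: [0.5142, -0.2686, 0.2033]
ee_rot: [0.796, 0.606, -0.001, -0.0]
wrist_force: [-0.1, 0.0, -1.1]
gripper_width: 0.168
grip_force: 58.7
```

nudge_tcp([
  [[0, -0.016, -0.003, 0, 0], [0, -0.026, -0.005, 0, 0], [0, -0.03, -0.006, 0, 0], [0, -0.03, -0.006, 0, 0], [0, -0.03, -0.006, 0, 0]],
])

```text
time: 8.35
tool_pos: [0.5023, -0.2926, 0.2044]
ee_rot: [0.794, 0.607, 0.0, -0.0]
wrist_force: [0.7, -0.5, -1.2]
gripper_width: 0.174
grip_force: 58.7
```

```bash
python3 - <<'E'
from h import *
import cv2
s=state();print(s["tool_pos"])
fs=grab_frame("scene");fd=grab_frame("side")
k=lambda f,x,y,w,h:cv2.resize(f[y:y+h,x:x+w,::-1],None,fx=4,fy=4,interpolation=cv2.INTER_CUBIC)
cv2.imwrite("pics/c3.png",np.hstack([k(fs,190,100,100,140),k(fd,300,270,100,140)]))
c=get_calibration("wrist");f=grab_frame("wrist");cv2.imwrite("pics/w3.png",f[:,:,::-1]);np.savez("w3.npz",**c)
E
```

```text
[ 0.5023 -0.2926  0.2044]
```

View pics/w3.png

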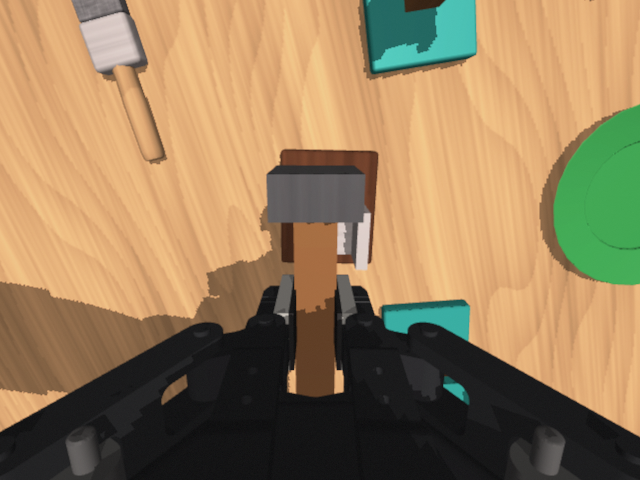

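View pics/c3.png

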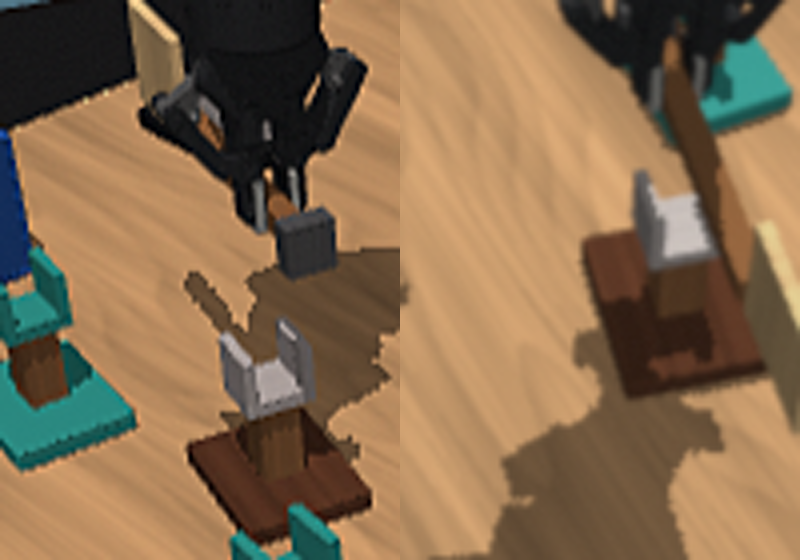

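The wrist view shows the beam (294–337 across, nose at the top) lying left of the fork. The fork's right cheek top runs (363,207) to (361,268), and the foot's far edge runs (283,150) to (377,153). The position is about 1 cm off, so I'm refining the fork pose from this view.

```bash
python3 - <<'E'
from h import *
from scipy.spatial.transform import Rotation as R
z=np.load("w3.npz");c={k:z[k] for k in z}
ang=lambda a,b:np.degrees(np.arctan2(*(b-a)[::-1]))
F=[on("",p,.018,c) for p in((281,151),(377.5,153),(372.5,263),(281,262))]
print("foot",F,ang(F[0],F[1]),ang(F[2],F[1]),ang(F[3],F[0]),np.hypot(*(F[0]-F[1])))
C=[on("",p,.12,c) for p in((363.5,209),(361.5,268))];print("cheek",C,ang(C[1],C[0]),np.hypot(*(C[0]-C[1])))
far=(F[0]+F[1])/2
for y in(72,74,76):
    u=np.array([np.cos(np.radians(y)),np.sin(np.radians(y))]);n=np.array([-u[1],u[0]])
    print(y,"centre: foot",far-.055*u,"cheek",(C[0]+C[1])/2+.020*n)
s=state();T=R.from_quat(s["ee_rot"]).as_matrix();print(s["tool_pos"],ang(np.zeros(2),T[:2,0]))
B=[on("",p,.21,c) for p in((315.5,222),(315.5,395))];print("beam",B,ang(B[1],B[0]))
N=[on("",((268+364)/2,v),.23,c) for v in(177,222)];print("nose",N)
# vane in stereo: nose front face and foot far in scene/side
sc=lambda x,y:(190+x/4,100+y/4); sd=lambda x,y:(300+(x-400)/4,270+y/4)
print("fork px", px("scene",[.513,-.2965,.12]),px("side",[.513,-.2965,.12]))
f=[sc(*p) for p in((224,336),(256,372),(281,322),(309,356))];Q=[on("scene",p,.12) for p in f];print("fork scene",np.mean(Q,0))
E
```

```text
foot [array([ 0.4864, -0.2327]), array([ 0.5705, -0.2574]), array([ 0.5428, -0.3601]), array([ 0.4557, -0.3354])] -16.30490624008844 74.91832383457171 73.3745817965689 0.08766955835556049
cheek [array([ 0.5384, -0.2802]), array([ 0.5277, -0.32  ])] 75.06801107386447 0.041227050755948916
72 centre: foot [ 0.5114 -0.2974] cheek [ 0.514  -0.2939]
74 centre: foot [ 0.5133 -0.2979] cheek [ 0.5138 -0.2946]
76 centre: foot [ 0.5151 -0.2984] cheek [ 0.5137 -0.2953]
[ 0.5025 -0.2926  0.2044] 74.82456466172125
beam [array([ 0.5115, -0.2588]), array([ 0.4901, -0.338 ])] 74.87907315702373
nose [array([ 0.5169, -0.2393]), array([ 0.513, -0.254])]
fork px [256.142  185.1554] [370.3864 316.641 ]
fork scene [ 0.5158 -0.2904]
```

nudge_tcp([
  [[0, -0.001, 0.006, 0, 0.005], [0, -0.001, 0.0115, 0, 0.01], [0, -0.001, 0.0115, 0.01, 0.01], [0, -0.001, 0.0115, 0.025, 0.01], [0, -0.001, 0.0115, 0.04, 0.01], [0, -0.001, 0.0115, 0.053, 0.01], [0, -0.001, 0.0115, 0.061, 0.01], [0, -0.001, 0.0115, 0.061, 0.01], [0, -0.001, 0.0115, 0.061, 0.01], [0, -0.001, 0.0115, 0.061, 0.01]],
])

```text
time: 9.5
tool_pos: [0.5136, -0.2976, 0.144]
ee_rot: [0.798, 0.603, 0.0, 0.001]
wrist_force: [-0.4, -0.6, -1.7]
gripper_width: 0.171
grip_force: 58.7
```

```bash
python3 - <<'E'
from h import *
import cv2
s=state();print(s["tool_pos"],s["ee_rot"])
fs=grab_frame("scene");fd=grab_frame("side");c=get_calibration("wrist");fw=grab_frame("wrist")
k=lambda f,x,y,w,h,q:cv2.resize(f[y:y+h,x:x+w,::-1],(266,q),interpolation=cv2.INTER_CUBIC)
np.savez("w4.npz",**c)
cv2.imwrite("pics/c4.png",np.hstack([k(fs,195,110,95,140,392),k(fd,310,290,95,140,392),k(fw,220,130,200,295,392)]))
E
```

```text
[ 0.5136 -0.2976  0.144 ] [0.7976 0.6031 0.0002 0.0006]
```

View pics/c4.png

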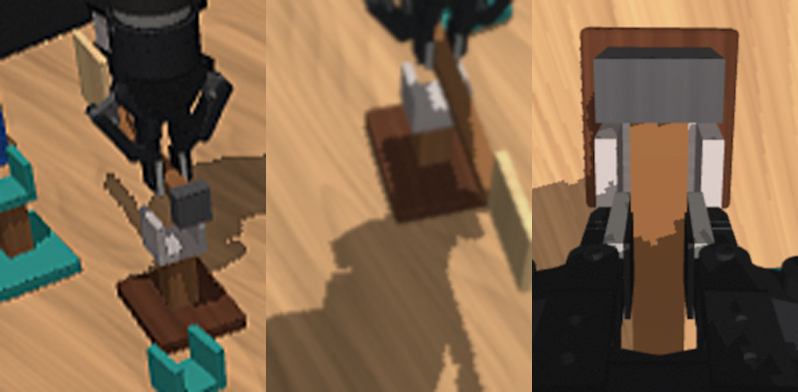

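```bash
python3 - <<'E'
from h import *
y=np.radians(74.3);u=np.array([np.cos(y),np.sin(y)])
for t in(-2,0,2):
    def P(x,z):
        a=np.radians(t);xx=(x-.075)*np.cos(a)-(z-.017)*np.sin(a);zz=(x-.075)*np.sin(a)+(z-.017)*np.cos(a)
        return [*(np.array([.5136,-.297])+u*xx),.155+zz]
    print(t,"side fin front top",px("side",P(-.06,.07)),"scene tail top",px("scene",P(-.13,.07)),"scene nose front bottom/top",px("scene",P(.13,0)),px("scene",P(.13,.034)))
s=state();print(s["wrist_torque"],s["wrist_force"],s["dq"])
E
```

```text
-2 side fin front top [393.747  340.9145] scene tail top [221.5829 119.0912] scene nose front bottom/top [264.5538 190.7038] [263.8108 179.4655]
0 side fin front top [393.8624 343.1277] scene tail top [221.6512 121.2038] scene nose front bottom/top [264.6109 190.1986] [263.656  178.6869]
2 side fin front top [393.9463 345.2811] scene tail top [221.756  123.3554] scene nose front bottom/top [264.6558 189.6714] [263.4895 177.9007]
[ 0.0174 -0.0112  0.0318] [ 0.0916 -0.6889 -1.2464] [-0.0003  0.0022 -0.0035  0.      0.0003  0.0005]
```

In the last view the beam is centred between the cheeks, in line with the slot and level to within about 1°. Handing in.

```bash
python3 -c "
from rig import *
print(finish_job())"
```

```text
the job is handed in; nothing more can be done
None
```

The vane was drawn clear of the shelf, picked up at its balance point, and handed in held still over the middle of the steel fork: about 3 cm up, in line with the slot, level to within about 1°, and with no sign of touching the stand or moving anything else.

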